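# Blow-dry a rinsed bottle upside down on the dryer nozzle

### The job

Take the open amber bottle out of the wire rack, turn it neck down and slide it gently (it is glass) over the dryer's long leaning nozzle until its rim sits fully home on the blue seat ring, and only then let go: do not let it drop. With the bottle hanging there, press the dryer's hinged pedal right down to its stop for about a second to blow it dry, and let the pedal come back up. Leave everything else where it is.

Things in the scene. Friction and masses are not known exactly. Their poses are not given: they have to be found in the camera images.
- bottle: The job: round amber glass bottle, open, 115 to 230 g, 150 mm long. Body 56 mm across up to 95 mm from its foot, shoulder up to 116 mm, then a neck 25 mm across (28 mm bead half way). The neck's bore is 17 mm across and 34 mm long; inside, the body is 49 mm. Origin: centre of the foot; z along its axis to the mouth. It lies in either trough of the rack, mouth 15 degrees above level.
- bottle_grip (a point): A good place to grip the bottle around its body, on its axis, 45 mm from the foot. z as the bottle's. A grip of about 60 N keeps the bottle from turning in the fingers.
- bottle_rim (a point): Centre of the bottle's mouth, in the plane of its rim: on its axis, 150 mm from the foot. z as the bottle's.
- rack: Fixed wire draining rack, 170 x 175 mm, 75 mm high. x points along its two troughs to their raised end, where the necks lie. Troughs 105 mm apart (y = +-52 mm), each of two 6 mm wires 40 mm apart sloping up 15 degrees, with an upturned wire behind the bottle's foot. Fingers have room on both sides of a bottle, outside the wires. Origin: on the table under its middle.
- capped_bottle: Bystander: white plastic bottle with a blue cap and pale blue band, 56 mm across, 146 mm long, lying in the rack's other trough. Origin: centre of its foot, z towards the cap.
- dryer: Fixed blow dryer: cream round housing 196 mm across, steel deck 72 mm above the table. Origin: on the table on the housing's axis. The pedal sticks out to -x, the long nozzle leans to -y; two short upright nozzles (40 mm) stand on the deck's +y half, one of them under the beaker. Gauge block, 75 mm high, beyond the +x edge.
- seat (a point): Centre of the face of the blue seat ring (38 mm across) at the long nozzle's foot, fixed, 98 mm above the table. z: nominal nozzle axis, pointing up along it, 35 degrees from vertical towards the dryer's -y; x: the dryer's x. The seated bottle's rim lies on this face. Nozzle: steel, 12 mm across with rounded tip, 86 mm long, widening to 14 mm over its lowest 22 mm.
- tip_nominal (a point): Where the nozzle's tip would be if it stood true: 86 mm from the seat on the seat's z; same axes; fixed. The nozzle sits in a worn rubber bush and stands askew about its foot by up to 0.12 rad about each of the seat's x and y axes, so the true tip lies up to 10 mm off along each (not measured: feel or look for it). It stays as left; about 3 N sideways at the tip moves it.
- pedal (a joint): Angle of the dryer's hinged spring pedal in rad: 0 up, 0.28 down on its stop; it springs back. Pressing at the pad point takes about 7 N at first and 14 N at the stop.
- pedal_pad (a point): Where to press: on the upper face of the pedal's black rubber pad (pedal 95 mm long, 84 mm wide), on its middle line, 75 mm out from the hinge axis; moves with the pedal. About 64 mm above the table when up, 43 mm when down on the stop.
- pedal_hinge (a point): Middle of the pedal's hinge axis, fixed, 44 mm above the table, 98 mm from the dryer's axis. The axis runs along the dryer's y; the pedal extends from it to the dryer's -x, rising 10 degrees when up.
- beaker: Bystander: clear glass beaker, 54 mm in diameter, 62 mm high, already upside down over a short nozzle on the deck. Origin: centre of its rim on the deck, z up.
- mixing_bowl: Bystander: green rubber mixing bowl, 120 mm in diameter, 62 mm high, standing on the table. Origin: centre of its foot.
- jaw_model: Bystander: off-white plaster jaw model with teeth, about 66 mm wide, 30 mm high. Origin: under its base.
- drop_bottle: Bystander: small white dropper bottle with a blue cap, 42 mm in diameter, 115 mm high, standing. Origin: centre of its foot.
- spatula: Bystander: plaster spatula lying flat on the table between rack and dryer, 190 mm long. Origin: middle of its underside; x towards the blade.
Things that resemble listed ones, but are neither listed nor needed, are in the scene too. Of the things that look like the bottle, the largest one is meant.

How it is judged:
By the outcome, as a careful person would: the job done as asked, in the order asked, and still so for the second after the job is handed in, with the robot touching nothing.
It also fails if it takes over 64 s, if anything falls off the work surface, if the arm or the gripper's body presses on something with over 40 N, if the wrist force passes 120 N, or if a joint passes its speed limit or range.

### The arm

A 6-joint arm with a two-finger parallel gripper is mounted at the origin on the work surface. World frame = base frame: x ahead of the robot, y to its left, z up, the work surface at z = 0. Lengths are in m, angles in rad, forces in N, time in s.
With the tool pointing down it reaches from about 0.3 to 0.875 m from the base axis. Payload 6.4 kg.
Tool frame: the origin (TCP) lies midway between the tips of the shut fingers; the grasp point (between the pads) lies 19 mm behind it; z points along the fingers, y is the line along which they close (so a half turn about z gives the same grasp; the last joint's range is limited). The gripper opens to 85 mm and grips with 20 to 120 N. Pads are 22 mm wide; open, the fingers measure 114 mm over their backs; the gripper's body (76 mm by 85 mm) begins 54 mm behind the grasp point. The pads swing forward as they close: fully open they stand 13 mm farther back than shut.
Start: joints at [1.069, 0.181, 1.607, -0, 1.354, -0.206], TCP at [0.168, 0.55, 0.231] pointing down, gripper open.
Joint ranges: [-2.99, 2.99], [-0.89, 2.07], [0.3, 2.58], [-1.14, 4.28], [0, 2.63], [-3.12, 3.12]. Speed limits (rad/s): [2.57, 2.57, 3.01, 3.14, 3.14, 3.14].

### API

Orientations are given as a unit quaternion [w, x, y, z].
In Python, from bench import status, camera, ctrl gives the robot as it stands. The module is installed in compiled form; this text tells all that it offers.
- The arm moves only by the shell command python3 -m handwheel 'ROWS'. ROWS is JSON, a list that holds one entry, the list of rows, each a list of 7 numbers: the opening, from -1 (shut) to 1 (fully open), then the shift along the tool's x, y, z in cm, then the turn, a rotation vector about the tool's x, y, z in degrees. A call has 1 to 10 rows; each row is the pose to reach, as a shift and turn from the pose commanded when the call began, along the tool's axes at that moment; what a row does not reach only later rows make up. A row lasts 1/8 s, in which the tool goes at most 62.5 mm and 10.7 degrees, less where a joint would pass 70% of its speed; a pose out of reach is approached as far as the arm can. A call with a gripper value outside its range is refused whole. The fingers move at their own pace and stop on an object; the grip force is fixed at half the most. Time passes only in rows, so rows that repeat a pose let the fingers close. It gives the time, the measured TCP pose, the force, the opening and the grip force at its end, in the units of the state.
- status.get_obs(): the state, without advancing time (a new reading comes with each control period).
- camera(name): name is "scene" or "top" or "wrist"; returns a dict with "frame" (480x640x3 uint8, blue, green, red), "depth" (480x640 float32, m along the optical axis (not along the pixel's ray), 0 where there is no reading), "fx", "fy", "cx", "cy" (pixels), "extrinsics" (4x4, takes a point from camera to world coordinates); the wrist camera has in their place "hand_eye" (4x4, takes a point from camera to tool coordinates, whose origin is the TCP and whose axes are the flange's). Camera axes: x right, y down, z forward; pixel columns grow to the right and rows downward; lengths in m; the calibration is good to about 2 mm. A picture is of the moment at which its call begins: read the wrist's pose just before it.
- ctrl.hand_in(): hands the job in; it is judged then, once.
The state is a dict: "time_s": time; "q": joint angles; "dq": joint speeds; "joint_efforts": joint torques, N m; "eef_pos": TCP position; "eef_rot": TCP orientation; "wrist_force": force on the tool from outside, world axes, zero at the start; "torque": the same for the moment, N m; "opening": opening from 0.0 (shut) to 1.0 (fully open); "grasp_force": force on a finger pad.
Only numpy, scipy, OpenCV 4.12 (cv2) and the standard library are available. Lean on these libraries where they do the work, as an engineer would, in place of code of your own. Each camera call takes 0.05 s, during which the arm holds its last target. There are 200 camera calls.

## Working session

There is one attempt and no reset: what is moved stays moved. The work goes in short steps, Python scripts to look and compute and a shell command to move; the robot and the scene stay as the last step left them, time stands still between calls to the robot, and variables do not carry over. Pictures are saved under pics/ and viewed, at most 10 in all, crops included, and the job is handed in when it is done.

```bash
mkdir -p pics
python3 - <<'E'
from bench import status,camera
import cv2,numpy as np
o=status.get_obs();print({k:np.round(v,3).tolist() for k,v in o.items()})
for n in("scene","top"):
    c=camera(n);cv2.imwrite(f"pics/{n}0.png",c["frame"]);np.savez(f"{n}0.npz",**c)
    print(n,c["fx"],c["fy"],c["cx"],c["cy"],np.round(c["extrinsics"],3).tolist())
E
```

```text
{'time_s': 0.0, 'q': [1.069, 0.182, 1.608, 0.0, 1.354, -0.206], 'dq': [0.002, 0.001, -0.0, 0.0, -0.001, -0.001], 'joint_efforts': [-0.0, -44.489, -35.133, -0.0, 0.009, 0.0], 'eef_pos': [0.167, 0.55, 0.23], 'eef_rot': [-0.0, 0.147, 0.989, -0.001], 'wrist_force': [-0.092, -0.218, -0.443], 'torque': [-0.015, -0.006, 0.005], 'grasp_force': 0.0, 'opening': 0.999}
scene 451.5622601847586 451.5622601847586 321.09082468819724 238.02434923378084 [[-0.79, 0.453, -0.414, 0.954], [0.614, 0.588, -0.527, 0.449], [0.005, -0.67, -0.742, 0.83], [0.0, 0.0, 0.0, 1.0]]
top 482.03460021998995 482.03460021998995 319.85876258158595 241.0571217226294 [[0.006, -0.997, 0.075, 0.478], [-1.0, -0.006, 0.009, -0.096], [-0.008, -0.075, -0.997, 1.345], [0.0, 0.0, 0.0, 1.0]]
```

View pics/top0.png

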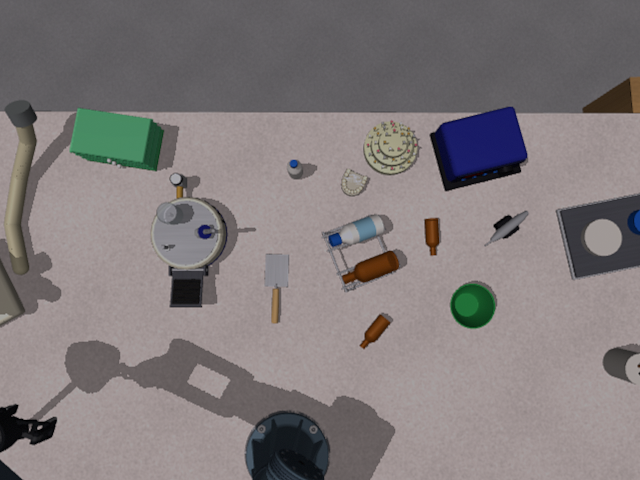

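View pics/scene0.png

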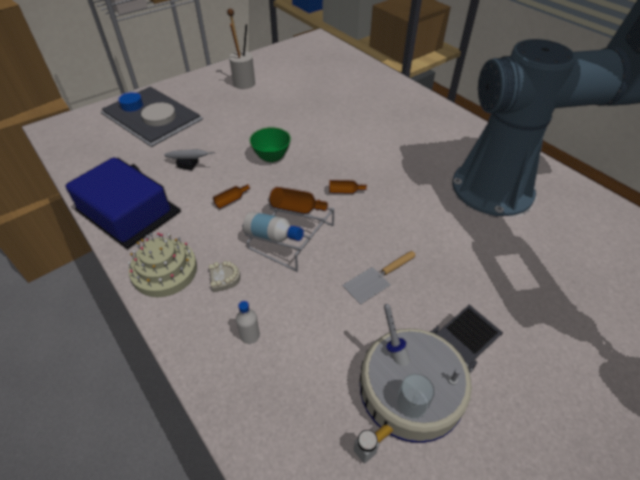

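Top view: the big amber bottle lies at (345–397, 255–280), mouth to the left (+y). The dryer is at (188,233), its pedal at (187,290) and the blue seat at (205,232), with the nozzle pointing right (-y). Next I'll measure them.

```bash
cat > h.py <<'E'
import numpy as np,cv2
from scipy.spatial.transform import Rotation as R
def pts(c,m,E=None):
    E=c["extrinsics"] if E is None else E
    v,u=np.nonzero(m&(c["depth"]>0)); z=c["depth"][v,u]
    P=np.c_[(u-c["cx"])/c["fx"]*z,(v-c["cy"])/c["fy"]*z,z]
    return P@E[:3,:3].T+E[:3,3]
def ray(c,u,v,E=None):
    E=c["extrinsics"] if E is None else E
    d=E[:3,:3]@[(u-c["cx"])/c["fx"],(v-c["cy"])/c["fy"],1]; return E[:3,3].copy(),d/np.linalg.norm(d)
def onz(c,u,v,z,E=None):
    o,d=ray(c,u,v,E); return o+d*(z-o[2])/d[2]
def hsv(c,lo,hi): return cv2.inRange(cv2.cvtColor(c["frame"],cv2.COLOR_BGR2HSV),lo,hi)>0
def comps(m,n):
    k,l,s,ce=cv2.connectedComponentsWithStats(m.astype(np.uint8)); i=np.argsort(-s[1:,4])[:n]+1
    return [(l==j,s[j],ce[j]) for j in i]
def wristE(c,o):
    T=np.eye(4);w,x,y,z=o["eef_rot"];T[:3,:3]=R.from_quat([x,y,z,w]).as_matrix();T[:3,3]=o["eef_pos"];return T@c["hand_eye"]
E
python3 - <<'E'
from h import *
t=dict(np.load("top0.npz"));s=dict(np.load("scene0.npz"))
for n,c in(("top",t),("scene",s)):
    print(n)
    for m,st,ce in comps(hsv(c,(5,150,40),(18,255,255)),4):
        P=pts(c,m);mu=P.mean(0);w=np.linalg.svd(P-mu,full_matrices=0)[2][0];pr=(P-mu)@w
        print("amber",st,mu.round(3),w.round(3),pr.min().round(3),pr.max().round(3),P[:,2].max().round(3))
    for m,st,ce in comps(hsv(c,(112,150,40),(130,255,255)),5):
        print("blue",st,ce.round(1),pts(c,m).mean(0).round(3), onz(c,*ce,.098).round(3))
# housing: points at deck height in top
X=pts(t,t["depth"]>0);g=X[(abs(X[:,2]-.072)<.006)&(X[:,1]>.1)&(X[:,1]<.4)&(X[:,0]<.75)&(X[:,0]>.4)]
hull=cv2.convexHull((g[:,:2]).astype(np.float32));print("deck",cv2.minEnclosingCircle(hull),np.median(g[:,2]))
k=X[(X[:,1]>.15)&(X[:,1]<.36)&(X[:,0]<.5)&(X[:,0]>.36)&(X[:,2]>.03)]
print("pedal",k.mean(0),k.min(0),k.max(0));r=cv2.minAreaRect(k[:,:2].astype(np.float32));print(r)
# nozzle points
for n,c in(("top",t),("scene",s)):
    X=pts(c,c["depth"]>0);q=X[(X[:,2]>.1)&(X[:,2]<.22)&(X[:,0]>.5)&(X[:,0]<.68)&(X[:,1]>.12)&(X[:,1]<.26)];print(n,len(q));print(q[np.argsort(q[:,2])][::max(1,len(q)//12)].round(3))
E
```

```text
top
amber [343 251  56  32 938] [ 0.504 -0.224  0.091] [-0.364  0.914  0.179] -0.096 0.083 0.109
amber [360 315  30  33 391] [ 0.337 -0.234  0.033] [-0.776  0.627 -0.069] -0.042 0.057 0.044
amber [425 219  14  36 382] [ 0.598 -0.39   0.033] [-0.994 -0.076 -0.083] -0.042 0.056 0.044
amber [639 365   1   2   2] [ 0.263 -0.887  0.11 ] [-0.706  0.406  0.58 ] -0.002 0.002 0.111
blue [ 435  107   92   74 4546] [480.1 142.5] [ 0.834 -0.505  0.096] [ 0.834 -0.504  0.098]
blue [199 225  12  13  86] [203.6 231.4] [0.595 0.217 0.099] [0.595 0.218 0.098]
blue [476 176   1   1   1] [476. 176.] [ 0.758 -0.511  0.037] [ 0.745 -0.492  0.098]
blue [473 176   1   1   1] [473. 176.] [ 0.752 -0.495  0.062] [ 0.745 -0.484  0.098]
blue [461 179   1   1   1] [461. 179.] [ 0.747 -0.468  0.046] [ 0.736 -0.453  0.098]
scene
amber [270 188  57  25 900] [ 0.516 -0.214  0.088] [-0.437  0.88   0.187] -0.072 0.078 0.108
amber [543 144  97  61 880] [-1.292 -0.126 -0.685] [ 0.001 -1.     0.005] -0.263 0.296 -0.652
amber [214 186  35  22 337] [ 0.607 -0.382  0.03 ] [0.998 0.058 0.012] -0.062 0.036 0.041
amber [330 18
[... 401 characters left out ...]
 0.03083969] [0.4985921  0.32219935 0.07421583]
((0.4476546049118042, 0.27118486166000366), (0.1010507121682167, 0.10127006471157074), 0.48494842648506165)
top 121
[[0.58  0.213 0.1  ]
 [0.609 0.222 0.101]
 [0.598 0.224 0.103]
 [0.593 0.223 0.104]
 [0.59  0.218 0.105]
 [0.601 0.225 0.106]
 [0.603 0.225 0.108]
 [0.597 0.213 0.113]
 [0.588 0.201 0.13 ]
 [0.589 0.194 0.148]
 [0.593 0.185 0.164]
 [0.595 0.177 0.171]
 [0.589 0.173 0.174]]
scene 408
[[0.611 0.222 0.1  ]
 [0.582 0.22  0.102]
 [0.606 0.229 0.104]
 [0.583 0.225 0.106]
 [0.602 0.209 0.108]
 [0.6   0.21  0.115]
 [0.598 0.205 0.123]
 [0.6   0.195 0.131]
 [0.598 0.194 0.141]
 [0.596 0.192 0.15 ]
 [0.596 0.185 0.161]
 [0.59  0.181 0.169]]
```

```bash
python3 -m handwheel '[[[1,-5,-6,-4,0,0,5],[1,-9,-11,-7,0,0,10],[1,-13,-16,-8,0,0,15],[1,-17,-21,-9,0,0,20],[1,-21,-26,-10,0,0,25],[1,-25,-31,-10,0,0,30],[1,-29,-35,-10,0,0,36],[1,-33,-40,-10,0,0,41],[1,-37,-45,-10,0,0,46],[1,-41,-50,-10,0,0,51]]]'
python3 - <<'E'
from h import *
from bench import status
o=status.get_obs();w,x,y,z=o["eef_rot"];r=R.from_quat([x,y,z,w])
print(o["q"],o["eef_pos"],r.as_matrix().round(3).tolist(), (r.inv().apply(np.array([.48,-.22,.33])-o["eef_pos"])*100).round(1))
E
```

```text
time_s: 1.35
eef_pos: [0.3998, -0.0137, 0.3312]
eef_rot: [0.0, 0.56, 0.828, 0.0]
wrist_force: [0.6, 0.5, 0.1]
opening: 0.999
grasp_force: 0.0
[-3.33549505e-01 -3.08897302e-01  1.87040331e+00  3.09309440e-04
  1.57949016e+00 -7.14975315e-01] [ 0.39977875 -0.01374611  0.33124328] [[-0.372, 0.928, 0.001], [0.928, 0.372, 0.0], [-0.0, 0.001, -1.0]] [-22.1  -0.2   0.1]
```

```bash
python3 -m handwheel '[[[1,-6,0,0,0,0,0],[1,-12,0,0,0,0,0],[1,-18,0,0,0,0,0],[1,-22,0,0,0,0,0],[1,-22,0,0,0,0,0],[1,-22,0,0,0,0,0]]]'
python3 - <<'E'
from h import *
from bench import status,camera
o=status.get_obs();c=camera("wrist");cv2.imwrite("pics/w1.png",c["frame"]);E=wristE(c,o)
print(o["q"].round(3),o["eef_pos"].round(3),c["hand_eye"].round(3).tolist(),c["fx"])
for m,st,ce in comps(hsv(c,(5,130,30),(18,255,255)),2):
    P=pts(c,m,E);mu=P.mean(0);w=np.linalg.svd(P-mu,full_matrices=0)[2][0];pr=(P-mu)@w
    print("amber",st,mu.round(4),w.round(3),pr.min().round(3),pr.max().round(3),P[:,2].max().round(3))
np.savez("w1.npz",E=E,**c)
E
```

```text
time_s: 2.1
eef_pos: [0.4817, -0.2149, 0.3307]
eef_rot: [-0.001, 0.559, 0.829, 0.0]
wrist_force: [0.6, -1.2, -0.6]
opening: 0.999
grasp_force: 0.0
[-0.645  0.007  1.596  0.     1.54  -1.03 ] [ 0.482 -0.215  0.331] [[-0.0, -0.953, -0.302, 0.077], [1.0, -0.0, -0.0, 0.001], [0.0, -0.302, 0.953, -0.142], [0.0, 0.0, 0.0, 1.0]] 381.8677754822468
amber [ 306  133   52  144 5825] [ 0.4998 -0.2193  0.093 ] [ 0.354 -0.924 -0.143] -0.076 0.076 0.108
amber [ 158  112   68   88 2420] [ 0.3368 -0.2327  0.0325] [ 0.787 -0.611  0.087] -0.057 0.044 0.04
```

View pics/w1.png

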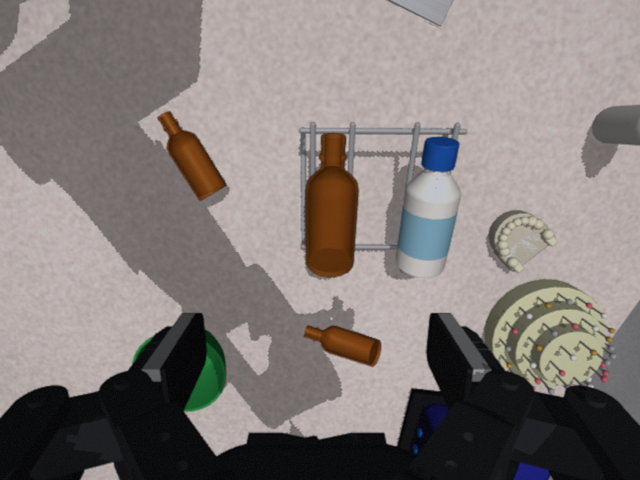

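The bottle lies at (306–358, 133–277) in the wrist view, mouth up and clear of the fingers' path. The capped bottle is beside it at (425,210).

Run:
```python
from h import *
from bench import status
c=dict(np.load("w1.npz"));E=c["E"];o=status.get_obs();w_,x,y,z=o["eef_rot"];r=R.from_quat([x,y,z,w_])
m=comps(hsv(c,(5,130,30),(18,255,255)),1)[0][0]
P=pts(c,m,E);mu=P.mean(0);d=np.linalg.svd(P[:,:2]-mu[:2],full_matrices=0)[2][0];d*=np.sign(d[1])
n=np.array([d[1],-d[0]])
b=np.r_[d*np.cos(np.radians(15)),np.sin(np.radians(15))]
for k in range(2):
    a=(P-mu)@b; l=(P[:,:2]-mu[:2])@n
    A=np.arange(-.07,.075,.01);C=[]
    for s in A:
        q=abs(a-s)<.005
        if q.sum()>20: C.append((s,l[q].min(),l[q].max(),P[q,2].max()))
    C=np.array(C)
    if k==0:
        p=np.polyfit(C[:,0],(C[:,1]+C[:,2])/2,1);print("slope",p); 
print("d",d,"range",np.percentile(a,[.5,99.5]));print(C.round(4))
# body line: top surface z = axis z + 28/cos15
body=C[(C[:,0]<-.0)&(C[:,0]>-.05)]
```

```text
slope [-0.00096073  0.00054371]
d [-0.35949589  0.93314667] range [-0.07331545  0.07318666]
[[-0.07   -0.0254  0.0267  0.0848]
 [-0.06   -0.0254  0.0265  0.0877]
 [-0.05   -0.0254  0.0267  0.0901]
 [-0.04   -0.0254  0.0263  0.0929]
 [-0.03   -0.0254  0.0268  0.096 ]
 [-0.02   -0.0254  0.0266  0.0982]
 [-0.01   -0.0255  0.0264  0.1007]
 [ 0.     -0.0255  0.0265  0.1029]
 [ 0.01   -0.0255  0.0267  0.1064]
 [ 0.02   -0.0256  0.0263  0.1078]
 [ 0.03   -0.0246  0.0259  0.1074]
 [ 0.04   -0.0156  0.0177  0.1012]
 [ 0.05   -0.0129  0.0134  0.1034]
 [ 0.06   -0.0119  0.0125  0.1039]
 [ 0.07   -0.0105  0.0114  0.1063]]
```

```bash
python3 -m handwheel '[[[1,-2,0.7,6,0,7,0],[1,-4,1.5,12,0,15,0],[1,-5.2,1.5,17,0,15,0],[1,-5.2,1.5,20,0,15,0],[1,-4.5,1.5,22.6,0,15,0],[1,-3.8,1.5,25.2,0,15,0],[1,-3.3,1.5,27,0,15,0],[1,-3.1,1.5,27.8,0,15,0],[1,-3.1,1.5,27.8,0,15,0]]]'; python3 -m handwheel '[[[-1,0,0,0,0,0,0],[-1,0,0,0,0,0,0],[-1,0,0,0,0,0,0],[-1,0,0,0,0,0,0],[-1,0,0,0,0,0,0],[-1,0,0,0,0,0,0],[-1,0,0,0,0,0,0],[-1,0,0,0,0,0,0]]]'
```

```text
time_s: 3.28
eef_pos: [0.5078, -0.2383, 0.0534]
eef_rot: [-0.108, 0.554, 0.822, 0.073]
wrist_force: [0.1, 0.2, 0.6]
opening: 1.0
grasp_force: 0.0
time_s: 4.28
eef_pos: [0.5087, -0.2397, 0.0546]
eef_rot: [-0.107, 0.554, 0.822, 0.073]
wrist_force: [0.5, -1.6, 5.6]
opening: 0.633
grasp_force: 63.4
```

```bash
cat >> h.py <<'E'
def go(tx,tz,p):
    from bench import status
    o=status.get_obs();w,x,y,z=o["eef_rot"];r=R.from_quat([x,y,z,w])
    tx=np.array(tx,float);tz=np.array(tz,float);tz/=np.linalg.norm(tz);tx-=tz*(tx@tz);tx/=np.linalg.norm(tx)
    t=R.from_matrix(np.c_[tx,np.cross(tz,tx),tz])
    print("q",o["q"].round(2),"F",np.round(o["wrist_force"],1),"shift",(r.inv().apply(np.array(p)-o["eef_pos"])*100).round(2),"turn",(r.inv()*t).as_rotvec(True).round(1))
E
python3 -m handwheel '[[[-1,0,0,-2,0,0,0],[-1,0,0,-5,0,0,0],[-1,0,0,-10,0,0,0],[-1,0,0,-15,0,0,0],[-1,0,0,-20,0,0,0],[-1,0,0,-26,0,0,0],[-1,0,0,-26,0,0,0]]]'
python3 - <<'E'
from h import *
go((0,1,0),(0,0,-1),(.5,.2,.3))
E
```

```text
time_s: 5.15
eef_pos: [0.5347, -0.3037, 0.3113]
eef_rot: [-0.103, 0.555, 0.823, 0.072]
wrist_force: [0.2, 0.0, -1.0]
opening: 0.628
grasp_force: 63.8
q [-0.77  0.36  1.24  0.11  1.76 -1.14] F [ 0.2  0.  -1. ] shift [46.19 15.65 13.1 ] turn [ -2.5 -14.3  21.9]
```

```bash
python3 -m handwheel '[[[-1,5.2,1.8,1.4,0,-2,3],[-1,10.4,3.5,2.9,-1,-4,6],[-1,15.6,5.2,4.4,-1,-6,9],[-1,20.8,7,5.8,-1,-7,11],[-1,26,8.7,7.3,-2,-9,14],[-1,31.2,10.5,8.8,-2,-10,16],[-1,36.4,12.2,10.3,-2,-12,18],[-1,41.6,14,11.8,-2.5,-14,21],[-1,46.2,15.6,13.1,-2.5,-14.3,21.9],[-1,46.2,15.6,13.1,-2.5,-14.3,21.9]]]';python3 -m handwheel '[[[-1,0,0,0,0,0,0],[-1,0,0,0,0,0,0]]]'
python3 - <<'E'
from h import *
from bench import status,camera
o=status.get_obs();c=camera("wrist");cv2.imwrite("pics/w2.png",c["frame"]);E=wristE(c,o);np.savez("w2.npz",E=E,**c)
print(o["q"].round(2),E[:3,3])
for m,st,ce in comps(hsv(c,(112,130,40),(130,255,255)),2): print(st,ce,pts(c,m,E).mean(0),onz(c,*ce,.098,E))
E
```

```text
time_s: 6.4
eef_pos: [0.4953, 0.2058, 0.2965]
eef_rot: [-0.007, 0.705, 0.709, -0.001]
wrist_force: [0.2, 1.0, -1.8]
opening: 0.634
grasp_force: 63.8
time_s: 6.65
eef_pos: [0.4973, 0.2012, 0.2971]
eef_rot: [-0.006, 0.707, 0.707, -0.001]
wrist_force: [-0.3, -0.4, -1.6]
opening: 0.635
grasp_force: 63.8
[0.16 0.05 1.62 0.01 1.48 0.16] [0.49920235 0.27757501 0.44001671]
[405 181  42  32 741] [425.17139001 194.23346829] [0.59319016 0.21841356 0.10101872] [0.59410789 0.21800498 0.098     ]
[584 408   5   5   5] [586. 410.] [ 0.77713291 -0.00633511  0.10869665] [ 0.78611627 -0.01551118  0.098     ]
```

View pics/w2.png

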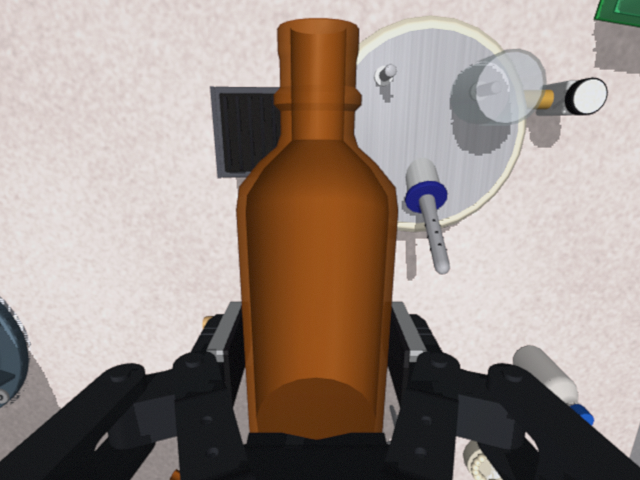

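The held bottle is straight in the fingers, mouth at (318,25). The seat ring is at (425,194) and the nozzle tip at about (443,268).

Run:
```python
from h import *
c=dict(np.load("w2.npz"));E=c["E"]
D=c["depth"];v,u=np.mgrid[:480,:640]
Z=np.where(D>0,D,1)
P=np.stack([(u-c["cx"])/c["fx"]*Z,(v-c["cy"])/c["fy"]*Z,Z],-1)@E[:3,:3].T+E[:3,3]
m=(D>0)&(P[...,2]>.107)&(u>400)&(u<470)&(v>175)&(v<290)&~hsv(c,(112,130,40),(130,255,255))
L=[]
for row in range(190,290):
    q=np.nonzero(m[row])[0]
    if len(q)>=5:
        um=(q[0]+q[-1])/2; d=np.median(D[row,q]);k=int(round(um))
        o,dr=ray(c,um,row,E); p=P[row,k]; 
        L.append((row,um,len(q),*(p+dr*.006)))
L=np.array(L);print(L[::6].round(4))
X=L[(L[:,0]>210),3:];mu=X.mean(0);w=np.linalg.svd(X-mu)[2][0];w*=np.sign(w[2])
for _ in range(2):
    r=np.linalg.norm(np.cross(X-mu,w),axis=1);X=X[r<.003];mu=X.mean(0);w=np.linalg.svd(X-mu)[2][0];w*=np.sign(w[2])
print("axis",mu,w,len(X)); t=(.098-mu[2])/w[2];print("at z=.098",mu+t*w, "tip pred",mu+t*w+.086*w, "end",L[-1])
n=np.array([0,-.5736,.8192]);print("skew",w[0]/ (w@n), w@np.array([0,.8192,.5736]))
# bottle in hand: axis lateral and depth in tool coords
H=c["hand_eye"];Q=pts(c,hsv(c,(5,130,30),(18,255,255))&(D<.25),H)
for s in np.arange(-.04,.12,.02):
    k=abs(Q[:,0]-s)<.005
    if k.sum()>20: print(round(s,2),Q[k,1].min().round(4),Q[k,1].max().round(4),Q[k,2].min().round(4))
print(Q[:,0].max(),Q[:,0].min())
```

```text
[[2.000e+02 4.295e+02 7.000e+00 5.974e-01 2.137e-01 1.030e-01]
 [2.060e+02 4.280e+02 1.500e+01 5.950e-01 2.091e-01 1.069e-01]
 [2.120e+02 4.290e+02 1.500e+01 5.941e-01 2.054e-01 1.148e-01]
 [2.180e+02 4.310e+02 1.500e+01 5.938e-01 2.020e-01 1.229e-01]
 [2.240e+02 4.320e+02 1.500e+01 5.935e-01 1.982e-01 1.285e-01]
 [2.300e+02 4.340e+02 1.500e+01 5.935e-01 1.948e-01 1.352e-01]
 [2.360e+02 4.355e+02 1.600e+01 5.934e-01 1.917e-01 1.421e-01]
 [2.420e+02 4.365e+02 1.600e+01 5.927e-01 1.877e-01 1.459e-01]
 [2.480e+02 4.375e+02 1.600e+01 5.926e-01 1.848e-01 1.526e-01]
 [2.540e+02 4.395e+02 1.600e+01 5.930e-01 1.816e-01 1.577e-01]
 [2.600e+02 4.410e+02 1.700e+01 5.921e-01 1.788e-01 1.639e-01]
 [2.660e+02 4.415e+02 1.600e+01 5.919e-01 1.755e-01 1.680e-01]
 [2.720e+02 4.430e+02 1.100e+01 5.933e-01 1.705e-01 1.677e-01]]
axis [0.59298246 0.18912071 0.14427497] [-0.03667102 -0.49806487  0.86636402] 60
at z=.098 [0.59494117 0.21572377 0.098     ] tip pred [0.59178746 0.17289019 0.17250731] end [2.74000000e+02 4.42500000e+02 6.00000000e+00 5.92477283e-01
 1.69121068e-01 1.68329330e-01]
skew -0.03683991926846671 0.08893166385174518
-0.04 -0.0268 0.0257 -0.0253
-0.02 -0.0267 0.0262 -0.0411
0.0 -0.0265 0.0276 -0.0414
0.02 -0.0259 0.0262 -0.0903
0.04 -0.0258 0.0264 -0.0415
0.06 -0.0252 0.0262 -0.0401
0.08 -0.0129 0.0141 -0.0273
0.1 -0.0111 0.0129 -0.0265
0.10470494151544378 -0.04070131377217169
```

```bash
cat >> h.py <<'E'
S=np.array([.5945,.2168,.098]);W=np.array([-.037,-.498,.866]);N=np.array([0,-.5736,.8192])
RIM=np.array([.105,.0008,-.0136])
def gorim(s,ax,tz,off=(0,0,0)):
    # rim at S+s*W+off, bottle axis = -ax
    ax=ax/np.linalg.norm(ax);tx=-ax;tz=np.array(tz,float);tz-=tx*(tz@tx);tz/=np.linalg.norm(tz)
    M=np.c_[tx,np.cross(tz,tx),tz];p=S+s*W/np.linalg.norm(W)+np.array(off)-M@RIM
    print("tcp",p.round(4));go(tx,tz,p)
E
python3 - <<'E'
from h import *
c=dict(np.load("w2.npz"));E=c["E"];t=dict(np.load("top0.npz"))
for n,c,E in(("w",c,E),("t",t,t["extrinsics"])):
    P=pts(c,c["depth"]>0,E);k=(P[:,0]>.36)&(P[:,0]<.484)&(P[:,1]>.2)&(P[:,1]<.34)&(P[:,2]>.035)&(P[:,2]<.085)
    Q=P[k];r=cv2.minAreaRect(Q[:,:2].astype(np.float32));print(n,k.sum(),r,Q[:,2].min(),Q[:,2].max())
    b=hsv(c,(112,130,40),(130,255,255))
    k=(abs(P[:,2]-.073)<.004)&(abs(P[:,0]-.59)<.13)&(abs(P[:,1]-.27)<.13);r=cv2.minEnclosingCircle(P[k][:,:2].astype(np.float32));print("housing",r)
print("pre");gorim(.126,W,(0,-.819,-.574));gorim(.126,W,(.5,-.71,-.5))
E
```

```text
w 5314 ((0.4300033450126648, 0.2699391841888428), (0.06321215629577637, 0.08361922204494476), 0.5952149629592896) 0.05126987849032316 0.06975018527571791
housing ((0.5954024791717529, 0.271138459444046), 0.09455959498882294)
t 1052 ((0.4395751655101776, 0.2719910442829132), (0.0847083255648613, 0.09966889023780823), 0.3510822355747223) 0.039645375643650116 0.07227570868231226
housing ((0.5927129983901978, 0.2727324962615967), 0.09605386108160019)
pre
tcp [0.5851 0.09   0.2913]
q [0.16 0.05 1.62 0.01 1.48 0.16] F [ 0.1  0.9 -2.4] shift [-11.12   8.78   0.44] turn [ -1.4 -60.5   2.2]
tcp [0.592  0.091  0.2922]
q [0.16 0.05 1.62 0.01 1.48 0.16] F [ 0.1  0.9 -2.4] shift [-11.01   9.47   0.34] turn [-28.6 -59.7 -13.7]
```

```bash
python3 -m handwheel '[[[-1,-2,0.5,-2,0,-7.5,0],[-1,-4,1.5,-3,0,-15,0.5],[-1,-6,2.5,-3,-0.5,-22,1],[-1,-8,4,-3,-0.7,-30,1],[-1,-9,5.5,-2.5,-1,-38,1.4],[-1,-10,7,-1.5,-1,-46,1.7],[-1,-11,8,-0.5,-1.2,-54,2],[-1,-11.1,8.8,0.4,-1.4,-60.5,2.2],[-1,-11.1,8.8,0.4,-1.4,-60.5,2.2],[-1,-11.1,8.8,0.4,-1.4,-60.5,2.2]]]'
python3 - <<'E'
from h import *
from bench import status
gorim(.126,W,(0,-.819,-.574))
E
```

```text
time_s: 7.95
eef_pos: [0.5857, 0.0911, 0.2926]
eef_rot: [0.359, 0.624, 0.601, -0.347]
wrist_force: [-0.0, 0.1, -1.7]
opening: 0.633
grasp_force: 63.9
tcp [0.5851 0.09   0.2913]
q [ 0.39  0.52  1.36 -0.95  1.73  0.51] F [-0.   0.1 -1.7] shift [ 0.05 -0.06  0.16] turn [ 0.1 -0.1 -0. ]
```

Run:
```python
from h import *
from bench import camera
ims=[]
for n,(u,v) in(("scene",(390,320)),("top",(215,232))):
    c=camera(n);f=c["frame"][v-60:v+60,u-50:u+50];ims.append(cv2.resize(f,None,fx=4,fy=4,interpolation=cv2.INTER_CUBIC))
    np.savez(n+"1.npz",**c)
    Ei=np.linalg.inv(c["extrinsics"])
    w=W/np.linalg.norm(W)
    for s in(0,.086,.126,.276):
        p=Ei@np.r_[S+s*w,1];print(n,s,(np.array([c["fx"]*p[0]/p[2]+c["cx"]-u+50,c["fy"]*p[1]/p[2]+c["cy"]-v+60])*4).round(0))
cv2.imwrite("pics/c1.png",np.hstack(ims))
```

```text
scene 0 [230. 338.]
scene 0.086 [188. 178.]
scene 0.126 [168. 100.]
scene 0.276 [  83. -224.]
top 0 [156. 239.]
top 0.086 [196. 233.]
top 0.126 [216. 230.]
top 0.276 [304. 217.]
```

View pics/c1.png

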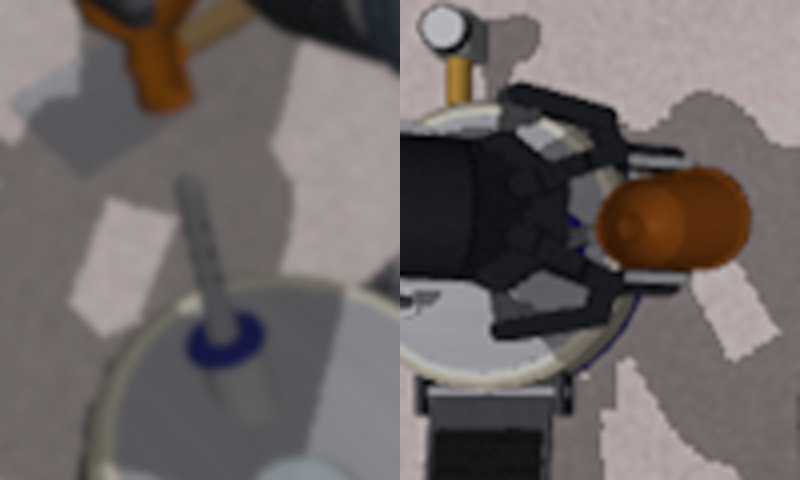

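The scene crop (left) shows the rim at (165,105) and the nozzle tip at (186,180), both within 1 px of the predictions, so they are in line. I'll start to slide on.

```bash
python3 -m handwheel '[[[-1,1,-0.05,0.1,0,0,0],[-1,2,-0.05,0.1,0,0,0],[-1,3,-0.05,0.1,0,0,0],[-1,3.6,-0.05,0.1,0,0,0],[-1,4,-0.05,0.1,0,0,0],[-1,4.3,-0.05,0.1,0,0,0],[-1,4.6,-0.05,0.1,0,0,0],[-1,4.9,-0.05,0.1,0,0,0],[-1,5.2,-0.05,0.1,0,0,0]]]'
python3 - <<'E'
from h import *
from bench import camera
gorim(.076,W,(0,-.819,-.574)); gorim(.04,W,(0,-.819,-.574))
c=camera("scene");u,v=390,320
cv2.imwrite("pics/c2.png",cv2.resize(c["frame"][v-60:v+60,u-50:u+50],None,fx=4,fy=4,interpolation=cv2.INTER_CUBIC))
E
```

```text
time_s: 9.18
eef_pos: [0.5867, 0.1168, 0.2463]
eef_rot: [0.36, 0.623, 0.601, -0.348]
wrist_force: [-0.6, 0.2, -2.2]
opening: 0.632
grasp_force: 63.9
tcp [0.587  0.1149 0.248 ]
q [ 0.42  0.61  1.34 -0.93  1.72  0.58] F [-0.6  0.2 -2.2] shift [-0.25  0.03  0.08] turn [ 0.1 -0.   0.1]
tcp [0.5883 0.1328 0.2168]
q [ 0.42  0.61  1.34 -0.93  1.72  0.58] F [-0.6  0.2 -2.2] shift [3.35 0.03 0.09] turn [ 0.1 -0.   0.1]
```

View pics/c2.png

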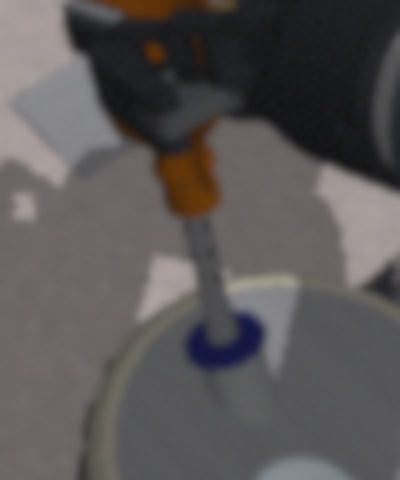

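The rim at (195,210) covers the nozzle tip with no contact force. Sliding on.

```bash
python3 -m handwheel '[[[-1,0.5,0.03,0.05,0,0,0],[-1,1,0.03,0.09,0,0,0],[-1,1.5,0.03,0.09,0,0,0],[-1,2,0.03,0.09,0,0,0],[-1,2.5,0.03,0.09,0,0,0],[-1,3,0.03,0.09,0,0,0],[-1,3.5,0.03,0.09,0,0,0],[-1,4,0.03,0.09,0,0,0],[-1,4.5,0.03,0.09,0,0,0],[-1,4.8,0.03,0.09,0,0,0]]]'
python3 - <<'E'
from h import *
gorim(.022,W,(0,-.819,-.574)); gorim(.008,W+N,(0,-.819,-.574));gorim(.0,N,(0,-.819,-.574))
E
```

```text
time_s: 10.48
eef_pos: [0.5887, 0.1401, 0.2039]
eef_rot: [0.36, 0.623, 0.601, -0.348]
wrist_force: [-0.0, 0.4, -2.1]
opening: 0.634
grasp_force: 63.9
tcp [0.589  0.1418 0.2012]
q [ 0.45  0.69  1.31 -0.91  1.71  0.63] F [-0.   0.4 -2.1] shift [ 0.32  0.01 -0.01] turn [ 0.1 -0.   0.1]
tcp [0.5914 0.145  0.1862]
q [ 0.45  0.69  1.31 -0.91  1.71  0.63] F [-0.   0.4 -2.1] shift [1.79 0.21 0.45] turn [ 0.   2.5 -1. ]
tcp [0.5937 0.1454 0.1762]
q [ 0.45  0.69  1.31 -0.91  1.71  0.63] F [-0.   0.4 -2.1] shift [2.69 0.41 0.91] turn [ 0.   5.1 -2. ]
```

```bash
python3 -m handwheel '[[[-1,0.3,0.05,0.1,0,0.6,-0.2],[-1,0.6,0.1,0.2,0,1.2,-0.5],[-1,0.9,0.15,0.3,0,1.8,-0.7],[-1,1.2,0.2,0.45,0,2.5,-1],[-1,1.4,0.25,0.55,0,3.2,-1.2],[-1,1.6,0.3,0.68,0,3.8,-1.5],[-1,1.8,0.36,0.8,0,4.5,-1.8],[-1,2.0,0.41,0.91,0,5.1,-2],[-1,2.0,0.41,0.91,0,5.1,-2]]]'
python3 - <<'E'
from h import *
gorim(.0,N,(0,-.819,-.574))
E
```

```text
time_s: 11.6
eef_pos: [0.5935, 0.1419, 0.1825]
eef_rot: [0.326, 0.628, 0.627, -0.326]
wrist_force: [0.3, 0.9, -2.7]
opening: 0.635
grasp_force: 64.0
tcp [0.5937 0.1454 0.1762]
q [ 0.43  0.68  1.32 -0.84  1.65  0.59] F [ 0.3  0.9 -2.7] shift [0.72 0.02 0.07] turn [ 0.  -0.  -0.1]
```

Now advance in small steps to feel for the seat.

```bash
python3 -m handwheel '[[[-1,0.15,0.02,0.04,0,0,0],[-1,0.3,0.02,0.05,0,0,0],[-1,0.45,0.02,0.05,0,0,0],[-1,0.55,0.02,0.05,0,0,0],[-1,0.55,0.02,0.05,0,0,0]]]'; python3 -m handwheel '[[[-1,0.05,0,0,0,0,0],[-1,0.1,0,0,0,0,0],[-1,0.1,0,0,0,0,0]]]';python3 - <<'E'
from h import *
gorim(.0,N,(0,-.819,-.574))
E
```

```text
time_s: 12.22
eef_pos: [0.5937, 0.1445, 0.1779]
eef_rot: [0.327, 0.627, 0.627, -0.326]
wrist_force: [-1.0, -0.6, 0.3]
opening: 0.63
grasp_force: 63.9
time_s: 12.6
eef_pos: [0.5938, 0.1446, 0.1779]
eef_rot: [0.327, 0.628, 0.626, -0.327]
wrist_force: [-2.2, -3.6, 3.9]
opening: 0.636
grasp_force: 63.9
tcp [0.5937 0.1454 0.1762]
q [ 0.44  0.69  1.31 -0.84  1.65  0.6 ] F [-2.2 -3.6  3.9] shift [ 0.19 -0.01  0.03] turn [-0.   0.1 -0.1]
```

```bash
python3 -m handwheel '[[[-1,0.05,0,0,0,0,0],[-1,0.1,0,0,0,0,0],[-1,0.1,0,0,0,0,0]]]';python3 -m handwheel '[[[-1,0.04,0,0,0,0,0],[-1,0.08,0,0,0,0,0],[-1,0.08,0,0,0,0,0]]]';python3 - <<'E'
from h import *
from bench import camera,status
print(np.round(status.get_obs()["torque"],2))
gorim(.0,N,(0,-.819,-.574))
c=camera("scene");u,v=390,320
cv2.imwrite("pics/c3.png",cv2.resize(c["frame"][v-40:v+60,u-50:u+50],None,fx=5,fy=5,interpolation=cv2.INTER_CUBIC))
E
```

```text
time_s: 12.98
eef_pos: [0.5937, 0.1447, 0.1779]
eef_rot: [0.328, 0.628, 0.626, -0.327]
wrist_force: [-2.0, -6.8, 8.2]
opening: 0.637
grasp_force: 63.9
time_s: 13.35
eef_pos: [0.5938, 0.1447, 0.178]
eef_rot: [0.328, 0.628, 0.626, -0.328]
wrist_force: [-3.7, -8.5, 10.1]
opening: 0.632
grasp_force: 63.9
[-1.68  0.79 -0.23]
tcp [0.5937 0.1454 0.1762]
q [ 0.44  0.69  1.31 -0.84  1.65  0.6 ] F [-3.7 -8.5 10.1] shift [ 0.19 -0.01  0.04] turn [-0.1  0.2 -0.2]
```

View pics/c3.png

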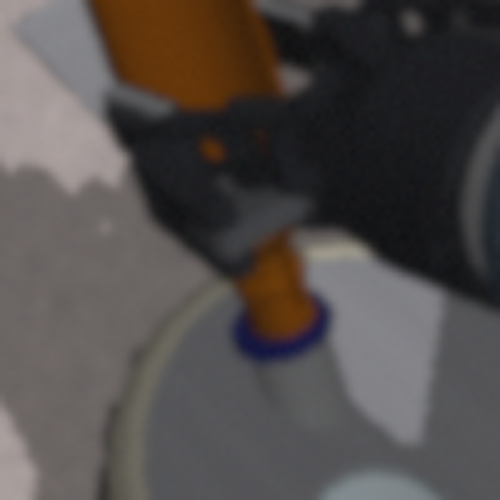

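The neck sits on the blue ring at (285,330), centred. Ease off the push, open, and back straight out.

```bash
python3 -m handwheel '[[[-1,-0.08,0,0,0,0,0],[-1,-0.15,0,0,0,0,0],[-1,-0.15,0,0,0,0,0]]]'; python3 -m handwheel '[[[0.4,0,0,0,0,0,0],[0.5,0,0,0,0,0,0],[1,0,0,0,0,0,0],[1,0,0,0,0,0,0],[1,0,0,0,0,0,0],[1,0,0,0,0,0,0]]]'
```

```text
time_s: 13.78
eef_pos: [0.5938, 0.1446, 0.1779]
eef_rot: [0.327, 0.628, 0.626, -0.327]
wrist_force: [-2.7, -5.0, 5.8]
opening: 0.636
grasp_force: 63.9
time_s: 14.52
eef_pos: [0.5937, 0.1454, 0.1767]
eef_rot: [0.327, 0.627, 0.627, -0.326]
wrist_force: [0.8, -0.2, 0.1]
opening: 1.005
grasp_force: 0.0
```

```bash
python3 -m handwheel '[[[1,0,0,-1,0,0,0],[1,0,0,-3,0,0,0],[1,0,0,-6,0,0,0],[1,0,0,-9,0,0,0],[1,0,0,-12,0,0,0],[1,0,0,-14,0,0,0],[1,0,0,-14,0,0,0]]]'
python3 - <<'E'
from h import *
from bench import camera
go((0,1,0),(0,0,-1),(.422,.271,.14))
c=camera("scene");u,v=390,290
cv2.imwrite("pics/c4.png",cv2.resize(c["frame"][v-60:v+60,u-70:u+70],None,fx=5,fy=5,interpolation=cv2.INTER_CUBIC))
E
```

```text
time_s: 15.4
eef_pos: [0.5939, 0.2625, 0.2588]
eef_rot: [0.327, 0.628, 0.628, -0.324]
wrist_force: [0.4, 0.3, -0.5]
opening: 1.001
grasp_force: 0.0
q [ 0.57  0.75  1.04 -0.81  1.88  0.53] F [ 0.4  0.3 -0.5] shift [ 10.17 -17.23   6.08] turn [ 0.3 54.9  0. ]
```

View pics/c4.png

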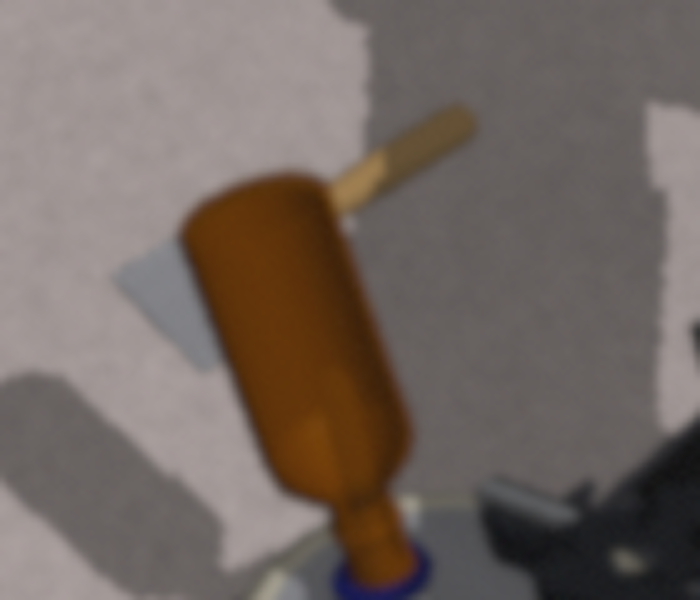

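The bottle hangs on the seat ring, foot at (245,210). Now the pedal: shut the fingers and go above the pad.

```bash
python3 -m handwheel '[[[-1,0,-4,-3,0,3,0],[-1,0,-8,-3,0,11,0],[-1,2,-12,-2,0,20,0],[-1,4,-15,0,0,30,0],[-1,7,-17.2,2,0,40,0],[-1,9,-17.2,4,0,49,0],[-1,10.2,-17.2,6.1,0.3,54.9,0],[-1,10.2,-17.2,6.1,0.3,54.9,0],[-1,10.2,-17.2,6.1,0.3,54.9,0]]]'
python3 - <<'E'
from h import *
go((0,1,0),(0,0,-1),(.422,.271,.066))
E
```

```text
time_s: 16.58
eef_pos: [0.4223, 0.2686, 0.139]
eef_rot: [-0.0, 0.708, 0.706, -0.002]
wrist_force: [0.3, 0.4, -0.7]
opening: 0.0
grasp_force: 0.0
q [ 0.33  0.12  1.87 -0.    1.15  0.33] F [ 0.3  0.4 -0.7] shift [ 0.26 -0.01  7.3 ] turn [-0.2  0.1 -0.2]
```

```bash
python3 -m handwheel '[[[-1,0.2,0,3,0,0,0],[-1,0.2,0,5.5,0,0,0],[-1,0.2,0,6.8,0,0,0],[-1,0.2,0,7.4,0,0,0],[-1,0.2,0,7.8,0,0,0],[-1,0.2,0,8.2,0,0,0]]]'; python3 -m handwheel '[[[-1,0,0,0.5,0,0,0],[-1,0,0,0.9,0,0,0],[-1,0,0,1.2,0,0,0],[-1,0,0,1.4,0,0,0],[-1,0,0,1.4,0,0,0]]]'
```

```text
time_s: 17.32
eef_pos: [0.4222, 0.2713, 0.0577]
eef_rot: [-0.001, 0.708, 0.706, -0.001]
wrist_force: [-4.7, -0.1, 7.8]
opening: 0.002
grasp_force: 3.7
time_s: 17.95
eef_pos: [0.4217, 0.2713, 0.0442]
eef_rot: [-0.001, 0.708, 0.706, -0.001]
wrist_force: [-7.1, -0.4, 12.2]
opening: -0.004
grasp_force: 6.8
```

```bash
python3 -m handwheel '[[[-1,0,0,0.15,0,0,0],[-1,0,0,0.3,0,0,0],[-1,0,0,0.4,0,0,0],[-1,0,0,0.4,0,0,0]]]'
```

```text
time_s: 18.45
eef_pos: [0.4221, 0.2714, 0.0427]
eef_rot: [-0.001, 0.708, 0.707, -0.002]
wrist_force: [-16.0, -6.0, 39.1]
opening: -0.001
grasp_force: 20.1
```

On the stop. Ease slightly, hold for about a second, and lift off slowly.

```bash
python3 -m handwheel '[[[-1,0,0,-0.1,0,0,0],[-1,0,0,-0.1,0,0,0],[-1,0,0,-0.1,0,0,0],[-1,0,0,-0.1,0,0,0],[-1,0,0,-0.1,0,0,0],[-1,0,0,-0.1,0,0,0],[-1,0,0,-0.1,0,0,0]]]'; python3 -m handwheel '[[[-1,0,0,-0.5,0,0,0],[-1,0,0,-1,0,0,0],[-1,0,0,-1.5,0,0,0],[-1,0,0,-2,0,0,0],[-1,0,0,-2.6,0,0,0],[-1,0,0,-5,0,0,0],[-1,0,0,-10,0,0,0],[-1,0,0,-14,0,0,0],[-1,0,0,-14,0,0,0],[-1,0,0,-14,0,0,0]]]'
python3 - <<'E'
from h import *
from bench import camera
a=[camera(n) for n in("scene","top")]
P=pts(a[1],a[1]["depth"]>0);k=(abs(P[:,0]-.425)<.02)&(abs(P[:,1]-.25)<.03)&(P[:,2]<.1);print("pad z",np.median(P[k,2]) if k.any() else None)
cv2.imwrite("pics/fin.png",np.hstack([cv2.resize(a[0]["frame"][150:450,180:520],(430,380)),cv2.resize(a[1]["frame"][120:340,120:330],(363,380))]))
E
```

```text
time_s: 19.32
eef_pos: [0.422, 0.2713, 0.0429]
eef_rot: [-0.001, 0.708, 0.706, -0.001]
wrist_force: [-12.9, -2.9, 29.3]
opening: 0.001
grasp_force: 15.6
time_s: 20.58
eef_pos: [0.4215, 0.2707, 0.179]
eef_rot: [-0.001, 0.708, 0.706, -0.002]
wrist_force: [-0.1, -0.0, -0.2]
opening: -0.002
grasp_force: 0.0
pad z 0.06125682319013126
```

View pics/fin.png

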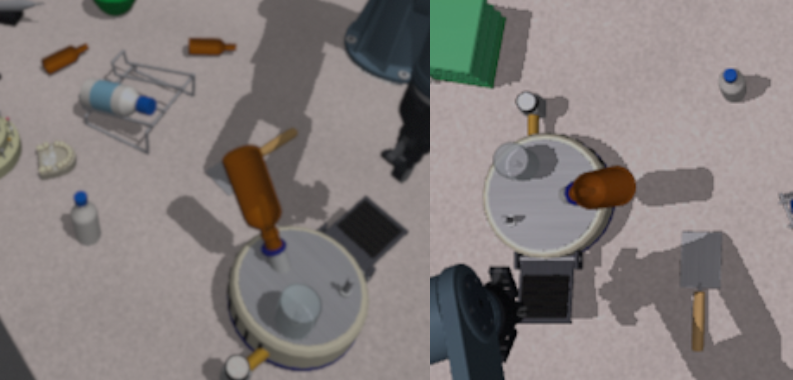

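The bottle hangs home on the seat, the pedal is back up, and nothing else has moved.

```bash
python3 -c "
from bench import ctrl
print(ctrl.hand_in())"
```

```text
the job is handed in; nothing more can be done
None
```

The job is handed in at about 21 s: the bottle hangs neck down on the blue seat ring, the pedal was held on its stop for about 1.2 s and came back up, and nothing else appears to have moved.

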